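# Put the weighing bench in order

## Robot

A 7-joint arm with a two-finger parallel gripper is mounted at the origin on the work surface. World frame = base frame: x ahead of the robot, y to its left, z up, the work surface at z = 0. Lengths are in m, angles in rad, forces in N, time in s.
With the tool pointing down it reaches from about 0.4 to 0.85 m from the base axis. Payload 4.4 kg.
Tool frame: the origin (TCP) lies midway between the tips of the shut fingers; the grasp point (between the pads) lies 19 mm behind it; z points along the fingers, y is the line along which they close (so a half turn about z gives the same grasp; the last joint's range is limited). The gripper opens to 94 mm and grips with 3 to 60 N. Pads are 16 mm wide; open, the fingers measure 119 mm over their backs; the gripper's body (75 mm by 177 mm) begins 78 mm behind the grasp point.
Start: joints at [-1.183, 0.628, 0.038, 1.517, -0.027, 0.996, -0.02], TCP at [0.285, 0.584, 0.205] pointing down, gripper open.
Joint ranges: [-3.06, 3.06], [-0.37, 2.12], [-1.25, 1.32], [0.18, 2.47], [-1.1, 4.24], [0.23, 1.98], [-2.94, 2.94]. Speed limits (rad/s): [2.57, 2.57, 3.14, 3.14, 3.14, 3.14, 3.14].

## Interface

Orientations are given as a unit quaternion [x, y, z, w].
In Python, from bench import bot gives the robot as it stands.
- The arm moves only by the tool jog_arm, never from a script. Its argument "commands" is a list of rows, each an object with "slide": the shift along the tool's x, y, z in cm, a list of three; "twist": the turn, a rotation vector about the tool's x, y, z in degrees, a list of three; "hand": the opening, from 0 (shut) to 1 (fully open). A call has 1 to 10 rows; each row shifts and turns the commanded pose from where the row before left it, along the tool's axes as they then stand; what a row does not reach is not made up. A row lasts 1/10 s, in which the tool goes at most 50 mm and 8.59 degrees, less where a joint would pass 70% of its speed; a pose out of reach is approached as far as the arm can. A call with a gripper value outside its range is refused whole. The fingers move at their own pace and stop on an object; "squeeze" is the grip in N (left out, the last holds). Time passes only in rows, so rows that do not move let the fingers close. It gives the time, the measured TCP pose, the force, the opening and the grip force at its end, in the units of the state.
- bot.read_state(): the state, without advancing time (a new reading comes with each control period).
- bot.camera(name): name is "side" or "top"; returns a dict with "pixels" (480x640x3 uint8, red, green, blue), "depth" (480x640 float32, m along the optical axis (not along the pixel's ray), 0 where there is no reading), "intrinsics" (3x3 intrinsics, pixels), "D" ([k1, k2, p1, p2, k3] as OpenCV has them; the pictures are not rectified), "origin" and "attitude" of the camera in the world. Camera axes: x right, y up, looking along -z (the intrinsics and any distortion apply to the point x, -y, -z); pixel columns grow to the right and rows downward; lengths in m; the calibration is good to about 2 mm. A picture is of the moment at which its call begins.
- bot.job_done(): hands the job in; it is judged then, once.
Trained networks look in a picture, given as the dict that the camera call returned (one of the last four; its "shot" number tells which), for a name from the list of things; names that differ only in an ending like _2 or _b are one class to them, and where a whole thing is asked for, a point or a joint stands for the part that bears it (a point fixed in the world has none). Each returns a list of dicts, best first, with "score" (0 to 1); they miss things now and then, are a little off and sometimes report something else, mostly with a low value. They report only what shows in the picture. A call takes as long as a camera call.
- bot.boxes_of(name, picture): "bbox" ([centre column, centre row, width, height] in pixels, round what is visible of it).
The state is a dict: "t": time; "joint_positions": joint angles; "dq": joint speeds; "joint_torque": joint torques, N m; "tcp_pos": TCP position; "orientation": TCP orientation; "force": force on the tool from outside, world axes, zero at the start; "moment": the same for the moment, N m; "gripper_width": finger opening in m; "grasp_force": force on a finger pad.
Only numpy, scipy, OpenCV 4.12 (cv2) and the standard library are available. Lean on these libraries where they do the work, as an engineer would, in place of code of your own. Each camera call takes 0.05 s, during which the arm holds its last target. There are 200 camera calls.

## Task

Put the weighing bench in order: stand the large knobbed weight in the wooden nest with the wide recess and the small knobbed weight in the nest with the narrow recess, stand the two sample jars in the grey tray, one in each bay, and set the empty aluminium dish in the middle of the pan of the open balance (the one without the round draught shield). Everything ends upright, flat on the floor of its place and let go; set each thing down gently, do not drop it, and do not tip any of them over on the way.

Things in the scene. Friction and masses are not known exactly. Their poses are not given: they have to be found in the camera images.
- large_weight: Large knobbed calibration weight (500 g), bare steel, standing upright: cylinder 40 in diameter and 46 high, then a thin neck 14 in diameter, then a round knob 22 in diameter from 54 to 66 above its underside (total height 66). Origin: centre of the underside, z up along its axis. (mm)
- small_weight: Small knobbed calibration weight (100 g), bare steel, standing upright: cylinder 22 in diameter and 28 high, neck 10 in diameter, round knob 15 in diameter from 32 to 44 above its underside (total height 44). Origin: centre of the underside, z up. (mm)
- jar_a: Sample jar with a closed screw lid, amber with a white lid, round, 44 in diameter, 65 high, about 0.12 kg, standing upright. Origin: centre of the underside, z up. The same kind as jar_b; the two are interchangeable. (mm)
- jar_b: The other sample jar, identical to jar_a in size and look. Origin: centre of the underside, z up. (mm)
- dish: Empty open moisture dish of plain aluminium, round with straight sides: 60 outside diameter, 26 high, wall 3, about 0.04 kg, mouth up. Origin: centre of the underside, z up. Not listed: a loose paper pad 62 x 62 x 8 and a rubber stopper 32 across, 26 high, stand among the things. (mm)
- large_nest: Fixed square wooden block 76 x 76 x 22 high with one round recess in its middle, 56 in diameter and 14 deep (recess floor 8 above the table): the large weight's nest. Origin: centre of the underside, directly under the recess centre; x and y along its sides, z up. (mm)
- small_nest: Fixed square wooden block 58 x 58 x 22 high with one round recess in its middle, 38 in diameter and 14 deep (recess floor 8 above the table): the small weight's nest. Origin: centre of the underside, directly under the recess centre; x and y along its sides, z up. (mm)
- jar_tray: Fixed grey open tray, outside 150 along its x, 76 along its y, 30 high, walls and floor 5 thick; one upright divider across the middle (at its x = 0) makes two bays, each about 67 x 66, with centres at x = -36 and x = +36, y = 0 in the tray's frame. Origin: centre of the underside, z up. (mm)
- balance: Fixed open top-loading bench balance, white housing 250 x 180 x 56 high with a round steel pan 120 in diameter; the pan's flat top is 70 above the table and does not move. Origin: on the table directly below the pan's centre, z up. The housing reaches from 95 on its -x side to 155 on its +x side (the display side), and 90 to each y side. (mm)

How it is judged:
By the outcome, as a careful person would: the job done as asked, in the order asked, and still so for the second after the job is handed in, with the robot touching nothing.
It also fails if it takes over 118 s, if anything falls off the work surface, if the arm or the gripper's body presses on something with over 40 N, if the wrist force passes 120 N, or if a joint passes its speed limit or range.

## Working session

There is one attempt and no reset: what is moved stays moved. The work goes in short steps, Python scripts to look and compute and a tool call to move; the robot and the scene stay as the last step left them, time stands still between calls to the robot, and variables do not carry over. Pictures are saved under pics/ and viewed, at most 14 in all, crops included, and the job is handed in when it is done.

Besides the shell and the picture viewer there is one more tool, called as name(argument=value, ...), one argument or row to a line, values as JSON. jog_arm: Moves the arm, as the interface text tells. Its arguments: {"type":"object","properties":{"commands":{"type":"array"},"squeeze":{"type":"number"}},"required":["commands"]}

```bash
ls; mkdir -p pics
cat > h.py <<'E'
import numpy as np, cv2
from scipy.spatial.transform import Rotation as R
from bench import bot
def save(p,fn): cv2.imwrite('pics/'+fn,cv2.cvtColor(p['pixels'],cv2.COLOR_RGB2BGR))
def rot(p):
    a=np.array(p['attitude'],float)
    return a if a.shape==(3,3) else R.from_quat(a).as_matrix()
def cloud(p):
    K=np.array(p['intrinsics']);D=np.array(p['D'],float)
    v,u=np.mgrid[0:480,0:640]
    n=cv2.undistortPoints(np.stack([u,v],-1).reshape(-1,1,2).astype(np.float64),K,D).reshape(480,640,2)
    d=p['depth']
    c=np.stack([n[...,0]*d,-n[...,1]*d,-d],-1)
    w=c@rot(p).T+np.array(p['origin']); w[d<=0]=np.nan
    return w
E
python3 - <<'E'
from h import *
import pickle
s=bot.read_state(); print({k:np.round(v,3).tolist() for k,v in s.items()})
for n in('top','side'):
    p=bot.camera(n); save(p,n+'0.png'); pickle.dump(p,open(n+'0.pkl','wb'))
    print(n,p['origin'],p['attitude'],p['D'],p['intrinsics'])
    W=cloud(p)
    for t in('large_weight','small_weight','jar_a','dish','large_nest','small_nest','jar_tray','balance'):
        for b in bot.boxes_of(t,p)[:3]:
            c,r,w,h=b['bbox']; x=W[int(np.clip(r,0,479)),int(np.clip(c,0,639))]
            print(t,round(b['score'],2),np.round(b['bbox']).astype(int).tolist(),np.round(x,3))
E
```

```text
pics
{'t': 0.0, 'joint_positions': [-1.183, 0.629, 0.038, 1.518, -0.027, 0.996, -0.02], 'dq': [-0.0, 0.001, 0.001, -0.001, -0.002, 0.0, -0.001], 'joint_torque': [0.001, -54.972, 1.144, -18.663, -0.052, 0.024, 0.0], 'tcp_pos': [0.285, 0.584, 0.205], 'orientation': [0.225, 0.974, -0.001, -0.0], 'force': [-0.402, -0.072, 0.711], 'moment': [-0.044, -0.035, -0.024], 'grasp_force': 0.0, 'gripper_width': 0.094}
top [ 0.42161215 -0.01472613  1.05779736] [-0.0604811   0.03692421  0.70812553 -0.70252179] [-0.0131331  0.         0.         0.         0.       ] [[544.17812948   0.         319.43334765]
 [  0.         544.17812948 239.6323505 ]
 [  0.           0.           1.        ]]
large_weight 0.83 [336, 177, 24, 24] [ 0.677 -0.014  0.073]
small_weight 0.67 [404, 293, 10, 11] [ 0.461 -0.135  0.047]
jar_a 0.87 [331, 289, 25, 26] [ 0.47  -0.003  0.067]
jar_a 0.78 [253, 230, 24, 26] [0.58  0.141 0.068]
dish 0.87 [396, 234, 33, 33] [ 0.579 -0.127  0.005]
large_nest 0.62 [262, 182, 41, 39] [0.684 0.135 0.01 ]
small_nest 0.69 [400, 174, 38, 39] [ 0.696 -0.138  0.011]
small_nest 0.59 [255, 230, 2
[... 208 characters left out ...]
14105527  0.8705674 ] [-0.0407953  0.         0.         0.         0.       ] [[514.99449218   0.         314.99077484]
 [  0.         514.99449218 240.85087641]
 [  0.           0.           1.        ]]
large_weight 0.58 [374, 234, 24, 41] [ 0.677 -0.026  0.041]
small_weight 0.6 [280, 306, 15, 31] [ 0.461 -0.149  0.028]
jar_a 0.97 [262, 250, 23, 43] [ 0.466 -0.016  0.045]
jar_a 0.88 [298, 204, 22, 32] [0.573 0.127 0.042]
dish 0.8 [338, 290, 35, 32] [ 0.574 -0.114  0.004]
large_nest 0.55 [344, 209, 45, 31] [0.679 0.132 0.007]
small_nest 0.9 [406, 282, 48, 33] [ 0.681 -0.154  0.023]
jar_tray 0.78 [394, 417, 126, 73] [ 0.543 -0.396  0.026]
balance 0.89 [255, 162, 108, 60] [0.531 0.322 0.058]
```

View pics/top0.png

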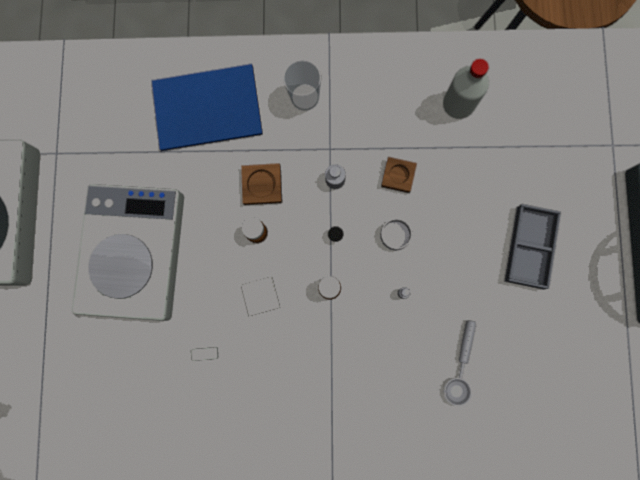

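View pics/side0.png

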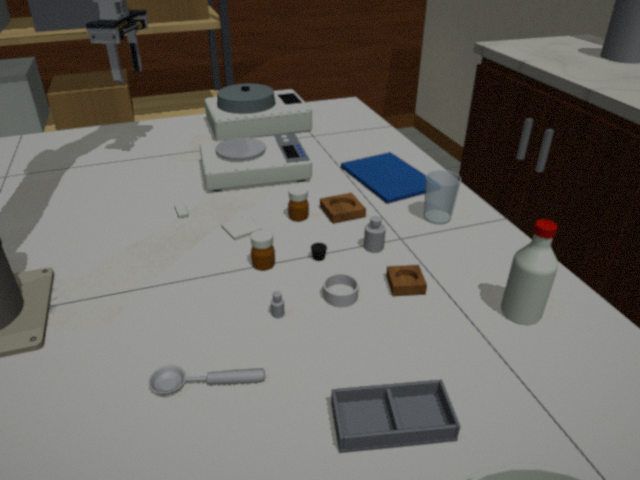

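The top view shows the large nest at (262,183), the small nest at (399,174), the large weight at (336,177) and the small weight at (404,293). The jars are at (331,289) and (253,230), and the dish is at (396,234). The black stopper at (336,234) and the paper pad at (261,296) are the unlisted things. The tray is at (533,247) and the open balance's pan at (121,266); the side view agrees. The second balance, with the draught shield, is at the far left.

```bash
cat >> h.py <<'E'
def circ(P):
    c,r=cv2.minEnclosingCircle(P[:,:2].astype(np.float32).reshape(-1,1,2)); return np.round(np.array([*c,r])*1000,1)
def blob(W,xy,rad,z0,z1):
    P=W.reshape(-1,3); m=(np.hypot(P[:,0]-xy[0],P[:,1]-xy[1])<rad)&(P[:,2]>z0)&(P[:,2]<z1)
    return P[m]
E
python3 - <<'E'
from h import *
import pickle
O=dict(large_weight=((.677,-.014),.035,.02,.09),small_weight=((.461,-.135),.03,.012,.07),jar1=((.47,-.003),.035,.055,.09),jar2=((.58,.141),.035,.055,.09),dish=((.579,-.127),.045,.015,.045),
 large_nest=((.684,.135),.06,.016,.03),small_nest=((.692,-.138),.045,.016,.03),tray=((.545,-.391),.1,.022,.045),pan=((.54,.385),.068,.062,.09),stopper=((.58,-.015),.03,.015,.05))
for n in('top','side'):
    p=pickle.load(open(n+'0.pkl','rb')); W=cloud(p)
    print(n,'x-axis R',np.round(rot(p),2).tolist())
    for k,(xy,r,a,b) in O.items():
        P=blob(W,xy,r,a,b); T=blob(W,xy,r+.04,-.02,.01)
        if len(P)<5: print(k,len(P)); continue
        rect=cv2.minAreaRect((P[:,:2]*1000).astype(np.float32))
        print(k,len(P),'circ',circ(P),'mean',np.round(P.mean(0)*1000,1),'zmax',np.round(np.percentile(P[:,2],[50,95])*1000,1),'table',round(np.median(T[:,2])*1000,1) if len(T) else None,'rect',np.round(np.hstack(rect),1))
E
```

```text
top x-axis R [[-0.01, 0.99, -0.14], [-1.0, -0.01, -0.03], [-0.03, 0.14, 0.99]]
large_weight 385 circ [688.8 -10.7  20.8] mean [684.9 -11.4  50.6] zmax [47.5 67.9] table 1.0 rect [688.1 -11.7  38.3  39.6  47.1]
small_weight 114 circ [ 463.1 -138.9   10.8] mean [ 462.6 -137.5   34.7] zmax [31.5 47.2] table 0.8 rect [ 463.1 -138.4   20.1   20.8   86.4]
jar1 369 circ [473.3   1.1  20. ] mean [473.2   1.1  65.8] zmax [65.7 68.9] table 0.8 rect [473.3   1.1  37.4  37.4  43.7]
jar2 372 circ [583.8 143.4  20.1] mean [583.1 142.7  65.3] zmax [65.5 68.7] table 0.8 rect [583.7 143.3  39.3  38.1  45.9]
dish 201 circ [ 576.2 -127.7   30.1] mean [ 576.4 -128.4   25.2] zmax [25.9 29.3] table 1.3 rect [ 576.1 -127.7   58.    59.5   44.9]
large_nest 912 circ [679.6 134.   53.8] mean [678.7 133.5  22.7] zmax [22.7 26.1] table 1.2 rect [679.1 133.7  77.   76.6   2.5]
small_nest 629 circ [ 694.5 -136.4   40.6] mean [ 693.3 -136.    23. ] zmax [23.2 26.3] table 1.3 rect [ 693.8 -136.2   58.1   59.5   76.2]
tray 949 circ [ 549.6 -386.5   83.1] mean [ 549.5 -386.4   29.1] zmax [29.4 33.4] table 1.5 rect [ 
[... 992 characters left out ...]
0.0 rect [ 571.9 -127.3   61.7   57.1   68.6]
large_nest 528 circ [675.5 134.3  53.4] mean [674.  131.7  21. ] zmax [21.4 23.4] table 0.2 rect [675.3 135.5  78.2  84.2   3. ]
small_nest 631 circ [ 690.7 -134.9   41.7] mean [ 689.4 -137.4   20.8] zmax [21.3 23. ] table -0.3 rect [ 690.6 -134.9   64.2   59.1   76. ]
tray 2076 circ [ 546.4 -386.4   83.4] mean [ 545.  -389.4   27.3] zmax [27.9 30.5] table -0.2 rect [ 546.5 -385.8   78.5  150.9   77.9]
pan 678 circ [514.7 385.8  60.1] mean [521.1 381.6  68.4] zmax [68.5 70.2] table 0.3 rect [520.4 384.3 118.5  97.9  76. ]
stopper 190 circ [572.9 -10.4  16.3] mean [571.1 -13.5  24. ] zmax [25.2 27.3] table -0.0 rect [572.4 -10.1  30.3  30.1  81.6]
```

jog_arm(
  commands=[
    {"slide": [0,0,0],"twist": [0,0,8],"hand": 0.75},
    {"slide": [0,0,0],"twist": [0,0,8],"hand": 0.75},
    {"slide": [0,0,0],"twist": [0,0,8],"hand": 0.75},
    {"slide": [0,0,0],"twist": [0,0,8],"hand": 0.75},
    {"slide": [0,0,0],"twist": [0,0,8],"hand": 0.75},
    {"slide": [0,0,0],"twist": [0,0,8],"hand": 0.75},
    {"slide": [0,0,0],"twist": [0,0,8],"hand": 0.75},
    {"slide": [0,0,0],"twist": [0,0,8],"hand": 0.75},
    {"slide": [0,0,0],"twist": [0,0,0],"hand": 0.75},
  ],
  squeeze=25,
)

```text
t: 1.8
tcp_pos: [0.2848, 0.5843, 0.2054]
orientation: [0.707, 0.707, 0.0, 0.0]
force: [-0.5, 1.2, -0.4]
gripper_width: 0.0702
grasp_force: 0.0
```

jog_arm(
  commands=[
    {"slide": [-4,2.7,0],"twist": [0,0,0],"hand": 0.75},
    {"slide": [-4,2.7,0],"twist": [0,0,0],"hand": 0.75},
    {"slide": [-4,2.7,0],"twist": [0,0,0],"hand": 0.75},
    {"slide": [-4,2.7,0],"twist": [0,0,0],"hand": 0.75},
    {"slide": [-4,2.7,0],"twist": [0,0,0],"hand": 0.75},
    {"slide": [-4,2.7,0],"twist": [0,0,0],"hand": 0.75},
    {"slide": [-4,2.7,0],"twist": [0,0,0],"hand": 0.75},
    {"slide": [-4,2.7,0],"twist": [0,0,0],"hand": 0.75},
    {"slide": [-4,2.7,0],"twist": [0,0,0],"hand": 0.75},
    {"slide": [-4,2.7,0],"twist": [0,0,0],"hand": 0.75},
  ],
)

```text
t: 2.8
tcp_pos: [0.5559, 0.1827, 0.2057]
orientation: [0.706, 0.709, 0.0, -0.0]
force: [0.8, 0.5, -1.1]
gripper_width: 0.0706
grasp_force: 0.0
```

jog_arm(
  commands=[
    {"slide": [-4,2.7,0],"twist": [0,0,0],"hand": 0.75},
    {"slide": [-4,2.7,0],"twist": [0,0,0],"hand": 0.75},
    {"slide": [-4,2.7,0],"twist": [0,0,0],"hand": 0.75},
    {"slide": [-4,2.7,0],"twist": [0,0,0],"hand": 0.75},
    {"slide": [-3.5,2.3,0],"twist": [0,0,0],"hand": 0.75},
    {"slide": [0,0,0],"twist": [0,0,0],"hand": 0.75},
    {"slide": [0,0,0],"twist": [0,0,0],"hand": 0.75},
  ],
)

```text
t: 3.5
tcp_pos: [0.6859, -0.012, 0.205]
orientation: [0.707, 0.707, -0.0, -0.0]
force: [-0.8, 0.0, 0.6]
gripper_width: 0.0708
grasp_force: 0.0
```

jog_arm(
  commands=[
    {"slide": [0,0,4.5],"twist": [0,0,0],"hand": 0.75},
    {"slide": [0,0,4.5],"twist": [0,0,0],"hand": 0.75},
    {"slide": [0,0,4],"twist": [0,0,0],"hand": 0.75},
    {"slide": [0,0,3],"twist": [0,0,0],"hand": 0.75},
    {"slide": [0,0,2],"twist": [0,0,0],"hand": 0.75},
    {"slide": [0,0,0.5],"twist": [0,0,0],"hand": 0.75},
    {"slide": [0,0,0],"twist": [0,0,0],"hand": 0.75},
  ],
)

```text
t: 4.2
tcp_pos: [0.6852, -0.0089, 0.0201]
orientation: [0.706, 0.708, -0.0, -0.001]
force: [-0.4, -0.0, 1.2]
gripper_width: 0.0708
grasp_force: 0.0
```

Run:
```python
from h import *
a=bot.camera('top'); b=bot.camera('side')
A=a['pixels'][110:240,270:400]; B=b['pixels'][170:300,310:440]
im=np.hstack([cv2.resize(A,(400,400),interpolation=2),cv2.resize(B,(400,400),interpolation=2)])
save(dict(pixels=im),'g1.png')
```

```text
(no output)
```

View pics/g1.png

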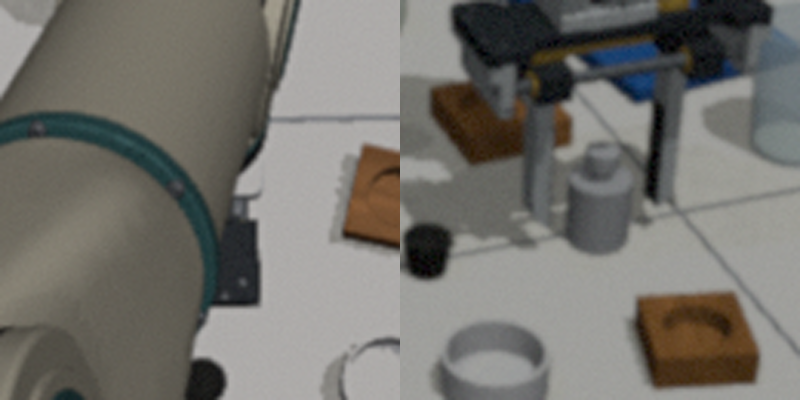

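The side view shows the fingers on either side of the large weight, well centred, with both clear of it. I'm closing now.

jog_arm(
  commands=[
    {"slide": [0,0,0],"twist": [0,0,0],"hand": 0.3},
    {"slide": [0,0,0],"twist": [0,0,0],"hand": 0.3},
    {"slide": [0,0,0],"twist": [0,0,0],"hand": 0.3},
    {"slide": [0,0,0],"twist": [0,0,0],"hand": 0.3},
    {"slide": [0,0,0],"twist": [0,0,0],"hand": 0.3},
    {"slide": [0,0,0],"twist": [0,0,0],"hand": 0.3},
  ],
  squeeze=25,
)

```text
t: 4.9
tcp_pos: [0.6867, -0.0108, 0.0209]
orientation: [0.707, 0.707, 0.001, 0.001]
force: [1.0, 0.3, 2.7]
gripper_width: 0.0397
grasp_force: 25.0
```

jog_arm(
  commands=[
    {"slide": [0,0,-0.5],"twist": [0,0,0],"hand": 0.3},
    {"slide": [0,0,-1.5],"twist": [0,0,0],"hand": 0.3},
    {"slide": [0,0,-3],"twist": [0,0,0],"hand": 0.3},
    {"slide": [0,0,-3],"twist": [0,0,0],"hand": 0.3},
    {"slide": [2,0,-2],"twist": [0,0,0],"hand": 0.3},
    {"slide": [3.5,-0.3,0],"twist": [0,0,0],"hand": 0.3},
    {"slide": [3.5,-0.3,0],"twist": [0,0,0],"hand": 0.3},
    {"slide": [3.5,-0.3,0],"twist": [0,0,0],"hand": 0.3},
    {"slide": [2,0,0],"twist": [0,0,0],"hand": 0.3},
    {"slide": [0,0,0],"twist": [0,0,0],"hand": 0.3},
  ],
)

```text
t: 5.9
tcp_pos: [0.676, 0.1398, 0.1203]
orientation: [0.705, 0.709, 0.001, -0.001]
force: [0.7, 1.5, -4.1]
gripper_width: 0.0394
grasp_force: 25.0
```

jog_arm(
  commands=[
    {"slide": [0,0,2],"twist": [0,0,0],"hand": 0.3},
    {"slide": [0,0,2.5],"twist": [0,0,0],"hand": 0.3},
    {"slide": [0,0,1.5],"twist": [0,0,0],"hand": 0.3},
    {"slide": [0,0,0.5],"twist": [0,0,0],"hand": 0.3},
    {"slide": [0,0,0],"twist": [0,0,0],"hand": 0.3},
  ],
)

```text
t: 6.4
tcp_pos: [0.6766, 0.1331, 0.0548]
orientation: [0.707, 0.707, -0.001, -0.0]
force: [0.5, 0.2, -5.3]
gripper_width: 0.0398
grasp_force: 25.0
```

Run:
```python
from h import *
a=bot.camera('top'); b=bot.camera('side')
A=a['pixels'][110:240,200:330]; B=b['pixels'][130:260,280:410]
im=np.hstack([cv2.resize(A,(400,400),interpolation=2),cv2.resize(B,(400,400),interpolation=2)])
save(dict(pixels=im),'g2.png')
```

```text
(no output)
```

View pics/g2.png

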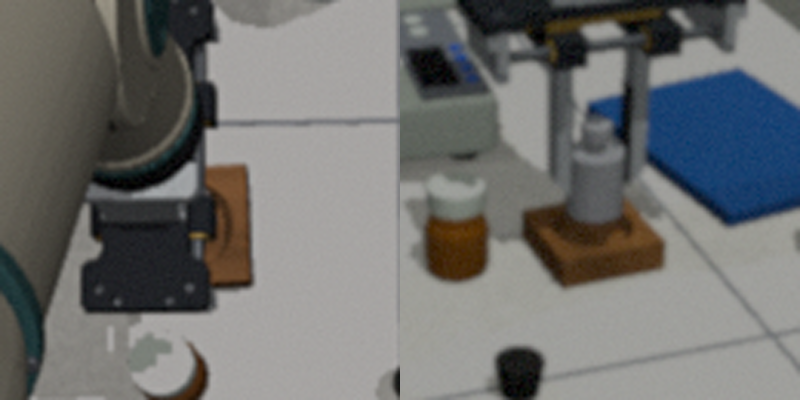

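The large weight hangs upright above the wide recess and is centred in the side view. I'm lowering it.

jog_arm(
  commands=[
    {"slide": [0,0,1],"twist": [0,0,0],"hand": 0.3},
    {"slide": [0,0,0.8],"twist": [0,0,0],"hand": 0.3},
    {"slide": [0,0,0.4],"twist": [0,0,0],"hand": 0.3},
    {"slide": [0,0,0.2],"twist": [0,0,0],"hand": 0.3},
    {"slide": [0,0,0.2],"twist": [0,0,0],"hand": 0.3},
    {"slide": [0,0,0],"twist": [0,0,0],"hand": 0.3},
    {"slide": [0,0,0],"twist": [0,0,0],"hand": 0.3},
  ],
)

```text
t: 7.2
tcp_pos: [0.6771, 0.1343, 0.0296]
orientation: [0.707, 0.707, 0.0, 0.0]
force: [-0.1, -0.2, -4.4]
gripper_width: 0.0396
grasp_force: 25.0
```

jog_arm(
  commands=[
    {"slide": [0,0,0.1],"twist": [0,0,0],"hand": 0.3},
    {"slide": [0,0,0.05],"twist": [0,0,0],"hand": 0.3},
    {"slide": [0,0,0],"twist": [0,0,0],"hand": 0.3},
    {"slide": [0,0,0],"twist": [0,0,0],"hand": 0.3},
  ],
)

```text
t: 7.6
tcp_pos: [0.6773, 0.1343, 0.0289]
orientation: [0.707, 0.707, 0.0, 0.0]
force: [-2.5, -0.2, 3.0]
gripper_width: 0.0394
grasp_force: 25.0
```

jog_arm(
  commands=[
    {"slide": [0,0,0],"twist": [0,0,0],"hand": 0.5},
    {"slide": [0,0,0],"twist": [0,0,0],"hand": 0.65},
    {"slide": [0,0,0],"twist": [0,0,0],"hand": 0.65},
    {"slide": [0,0,-1],"twist": [0,0,0],"hand": 0.65},
    {"slide": [0,0,-2],"twist": [0,0,0],"hand": 0.65},
    {"slide": [0,0,-4],"twist": [0,0,0],"hand": 0.65},
    {"slide": [0,0,-3],"twist": [0,0,0],"hand": 0.65},
    {"slide": [-3,-2.4,0],"twist": [0,0,0],"hand": 0.5},
    {"slide": [-3.4,-2.7,0],"twist": [0,0,0],"hand": 0.5},
    {"slide": [-3.4,-2.7,0],"twist": [0,0,0],"hand": 0.5},
  ],
)

```text
t: 8.6
tcp_pos: [0.5984, 0.0354, 0.129]
orientation: [0.707, 0.707, 0.001, 0.001]
force: [1.0, -1.0, -1.1]
gripper_width: 0.0473
grasp_force: 0.0
```

jog_arm(
  commands=[
    {"slide": [-3.4,-2.7,0],"twist": [0,0,0],"hand": 0.5},
    {"slide": [-3.4,-2.7,0],"twist": [0,0,0],"hand": 0.5},
    {"slide": [-3.4,-2.7,0],"twist": [0,0,0],"hand": 0.5},
    {"slide": [-3.4,-2.7,0],"twist": [0,0,0],"hand": 0.5},
    {"slide": [-3,-2.3,0],"twist": [0,0,0],"hand": 0.5},
    {"slide": [-0.9,-0.6,0],"twist": [0,0,0],"hand": 0.5},
    {"slide": [0,0,0],"twist": [0,0,0],"hand": 0.5},
    {"slide": [0,0,0],"twist": [0,0,0],"hand": 0.5},
  ],
)

```text
t: 9.4
tcp_pos: [0.4633, -0.1378, 0.1283]
orientation: [0.707, 0.707, 0.001, 0.0]
force: [0.9, -0.1, -0.3]
gripper_width: 0.0471
grasp_force: 0.0
```

Run:
```python
from h import *
a=bot.camera('top'); b=bot.camera('side')
W=cloud(a); P=blob(W,(.677,.134),.024,.03,.1); print('top LW',len(P),circ(P) if len(P) else '',np.percentile(P[:,2],95) if len(P) else '')
W=cloud(b); P=blob(W,(.677,.134),.03,.03,.1); print('side LW',circ(P),np.percentile(P[:,2],95))
for n in('small_weight',):
  for p,q in((a,'top'),(b,'side')):
    print(q,[(round(x['score'],2),np.round(x['bbox']).tolist()) for x in bot.boxes_of(n,p)[:2]])
A=a['pixels'][110:240,200:330]; B=b['pixels'][230:360,215:345]
im=np.hstack([cv2.resize(A,(400,400),interpolation=2),cv2.resize(B,(400,400),interpolation=2)])
save(dict(pixels=im),'g3.png')
print(bot.read_state()['tcp_pos'])
```

```text
top LW 395 [678.9 133.8  20.4] 0.07618619154451532
side LW [674.4 133.3  20.7] 0.07370486523614263
top []
side [(0.53, [278.0, 306.0, 12.0, 28.0])]
[ 0.46289582 -0.13737456  0.12785343]
```

View pics/g3.png

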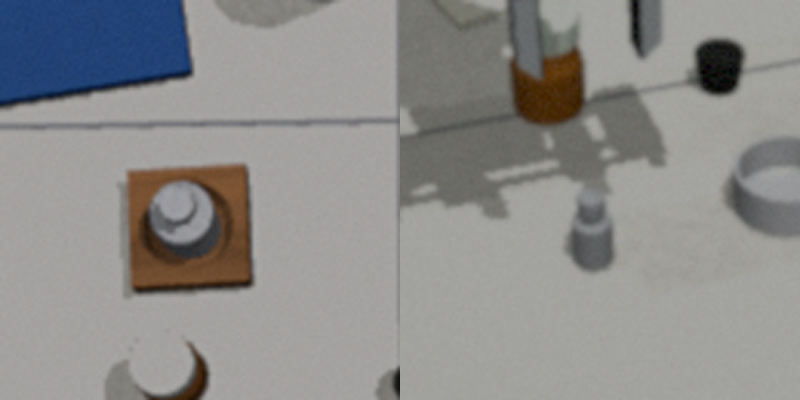

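The large weight stands upright in the wide recess, with its top measured at 74–76 mm (expected 74). The small weight at side-crop (592,230) is still upright, with the open fingers above and behind it in the view.

jog_arm(
  commands=[
    {"slide": [-0.1,-0.1,3],"twist": [0,0,0],"hand": 0.5},
    {"slide": [0,0,4],"twist": [0,0,0],"hand": 0.5},
    {"slide": [0,0,3],"twist": [0,0,0],"hand": 0.5},
    {"slide": [0,0,1],"twist": [0,0,0],"hand": 0.5},
    {"slide": [0,0,0],"twist": [0,0,0],"hand": 0.5},
    {"slide": [0,0,0],"twist": [0,0,0],"hand": 0.5},
    {"slide": [0,0,0],"twist": [0,0,0],"hand": 0.12},
    {"slide": [0,0,0],"twist": [0,0,0],"hand": 0.12},
    {"slide": [0,0,0],"twist": [0,0,0],"hand": 0.12},
    {"slide": [0,0,0],"twist": [0,0,0],"hand": 0.12},
  ],
  squeeze=15,
)

```text
t: 10.6
tcp_pos: [0.4613, -0.1398, 0.0186]
orientation: [0.707, 0.707, 0.0, 0.0]
force: [-0.8, -1.1, 3.7]
gripper_width: 0.0215
grasp_force: 15.0
```

jog_arm(
  commands=[
    {"slide": [0,0,0],"twist": [0,0,0],"hand": 0.12},
    {"slide": [0,0,0],"twist": [0,0,0],"hand": 0.12},
  ],
)

```text
t: 10.8
tcp_pos: [0.4613, -0.1399, 0.0185]
orientation: [0.707, 0.707, 0.0, 0.0]
force: [0.2, 0.5, 6.4]
gripper_width: 0.0211
grasp_force: 15.0
```

jog_arm(
  commands=[
    {"slide": [0,0,-0.3],"twist": [0,0,0],"hand": 0.12},
    {"slide": [0,0,-1],"twist": [0,0,0],"hand": 0.12},
    {"slide": [0,0,-2.7],"twist": [0,0,0],"hand": 0.12},
    {"slide": [0,0,-3],"twist": [0,0,0],"hand": 0.12},
    {"slide": [0,1.5,-2],"twist": [0,0,0],"hand": 0.12},
    {"slide": [0.1,4,0],"twist": [0,0,0],"hand": 0.12},
    {"slide": [0.1,4.5,0],"twist": [0,0,0],"hand": 0.12},
    {"slide": [0.1,4.5,0],"twist": [0,0,0],"hand": 0.12},
    {"slide": [0.1,4.5,0],"twist": [0,0,0],"hand": 0.12},
    {"slide": [0,3,0],"twist": [0,0,0],"hand": 0.12},
  ],
)

```text
t: 11.8
tcp_pos: [0.6837, -0.1347, 0.1085]
orientation: [0.707, 0.708, 0.001, 0.001]
force: [0.1, 0.0, -0.8]
gripper_width: 0.0215
grasp_force: 15.0
```

jog_arm(
  commands=[
    {"slide": [0,1,1],"twist": [0,0,0],"hand": 0.12},
    {"slide": [0,0,2],"twist": [0,0,0],"hand": 0.12},
    {"slide": [0,0,2],"twist": [0,0,0],"hand": 0.12},
    {"slide": [0,0,0.7],"twist": [0,0,0],"hand": 0.12},
    {"slide": [0,0,0],"twist": [0,0,0],"hand": 0.12},
    {"slide": [0,0,0],"twist": [0,0,0],"hand": 0.12},
  ],
)

```text
t: 12.4
tcp_pos: [0.6908, -0.1361, 0.0517]
orientation: [0.707, 0.707, 0.0, 0.0]
force: [0.1, -0.2, 0.1]
gripper_width: 0.021
grasp_force: 15.0
```

Run:
```python
from h import *
b=bot.camera('side')
B=b['pixels'][200:330,340:470]
save(dict(pixels=cv2.resize(B,(400,400),interpolation=2)),'g4.png')
print(bot.read_state()['tcp_pos'])
```

```text
[ 0.69128059 -0.13613876  0.05209273]
```

View pics/g4.png

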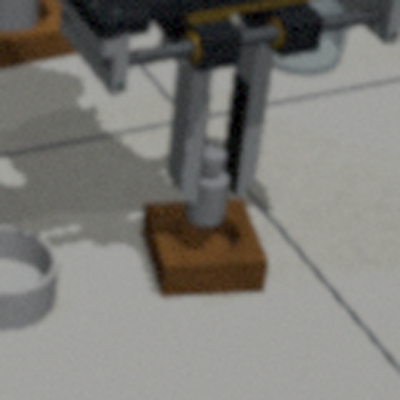

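The small weight is held upright above the narrow recess.

jog_arm(
  commands=[
    {"slide": [0,0,1],"twist": [0,0,0],"hand": 0.12},
    {"slide": [0,0,0.8],"twist": [0,0,0],"hand": 0.12},
    {"slide": [0,0,0.3],"twist": [0,0,0],"hand": 0.12},
    {"slide": [0,0,0.1],"twist": [0,0,0],"hand": 0.12},
    {"slide": [0,0,0.1],"twist": [0,0,0],"hand": 0.12},
    {"slide": [0,0,0],"twist": [0,0,0],"hand": 0.12},
    {"slide": [0,0,0],"twist": [0,0,0],"hand": 0.12},
  ],
)

```text
t: 13.15
tcp_pos: [0.6911, -0.1358, 0.0281]
orientation: [0.707, 0.707, 0.0, 0.0]
force: [0.2, -0.3, -0.4]
gripper_width: 0.0213
grasp_force: 15.0
```

jog_arm(
  commands=[
    {"slide": [0,0,0.1],"twist": [0,0,0],"hand": 0.12},
    {"slide": [0,0,0.05],"twist": [0,0,0],"hand": 0.12},
    {"slide": [0,0,0],"twist": [0,0,0],"hand": 0.12},
    {"slide": [0,0,0],"twist": [0,0,0],"hand": 0.12},
  ],
)

```text
t: 13.55
tcp_pos: [0.691, -0.1358, 0.0267]
orientation: [0.707, 0.707, 0.0, 0.0]
force: [-0.9, -0.2, 0.5]
gripper_width: 0.0215
grasp_force: 15.0
```

jog_arm(
  commands=[
    {"slide": [0,0,0.05],"twist": [0,0,0],"hand": 0.12},
    {"slide": [0,0,0],"twist": [0,0,0],"hand": 0.12},
    {"slide": [0,0,0],"twist": [0,0,0],"hand": 0.12},
  ],
)

```text
t: 13.85
tcp_pos: [0.691, -0.1358, 0.0266]
orientation: [0.707, 0.707, 0.0, 0.0]
force: [-1.5, 0.7, 5.6]
gripper_width: 0.0215
grasp_force: 15.0
```

jog_arm(
  commands=[
    {"slide": [0,0,0],"twist": [0,0,0],"hand": 0.3},
    {"slide": [0,0,0],"twist": [0,0,0],"hand": 0.45},
    {"slide": [0,0,0],"twist": [0,0,0],"hand": 0.45},
    {"slide": [0,0,-1],"twist": [0,0,0],"hand": 0.45},
    {"slide": [0,0,-2],"twist": [0,0,0],"hand": 0.45},
    {"slide": [0,0,-4],"twist": [0,0,0],"hand": 0.45},
    {"slide": [0,0,-3],"twist": [0,0,0],"hand": 0.45},
    {"slide": [1.7,-2.7,0],"twist": [0,0,0],"hand": 0.7},
    {"slide": [2.4,-3.8,0],"twist": [0,0,0],"hand": 0.7},
    {"slide": [2.4,-3.8,0],"twist": [0,0,0],"hand": 0.7},
  ],
)

```text
t: 14.85
tcp_pos: [0.5871, -0.0704, 0.1268]
orientation: [0.707, 0.707, 0.001, 0.001]
force: [0.1, 1.3, 0.4]
gripper_width: 0.0624
grasp_force: 0.0
```

jog_arm(
  commands=[
    {"slide": [2.4,-3.8,0],"twist": [0,0,0],"hand": 0.7},
    {"slide": [2.4,-3.8,0],"twist": [0,0,0],"hand": 0.7},
    {"slide": [1.8,-3,0],"twist": [0,0,0],"hand": 0.7},
    {"slide": [0.6,-1,0],"twist": [0,0,0],"hand": 0.7},
    {"slide": [0,0,0],"twist": [0,0,0],"hand": 0.7},
    {"slide": [0,0,0],"twist": [0,0,0],"hand": 0.7},
  ],
)

```text
t: 15.45
tcp_pos: [0.4742, 0.0005, 0.1266]
orientation: [0.707, 0.707, 0.001, 0.001]
force: [0.8, 0.2, 0.3]
gripper_width: 0.0656
grasp_force: 0.0
```

Run:
```python
from h import *
import pickle
a=bot.camera('top'); b=bot.camera('side')
for p,q in((a,'top'),(b,'side')):
    W=cloud(p); P=blob(W,(.692,-.136),.017,.028,.1); print(q,'SW',len(P),circ(P) if len(P) else '',np.percentile(P[:,2],95) if len(P) else '')
a0=pickle.load(open('top0.pkl','rb')); W=cloud(a0)
# pan: ring from depth, centred iteratively
c=np.array([.522,.385])
for _ in range(6):
    P=blob(W,c,.0655,.064,.078); h=cv2.convexHull((P[:,:2]*1000).astype(np.float32)); (c2,ax,an)=cv2.fitEllipse(h); c=np.array(c2)/1000
print('pan top',c2,ax,len(P))
H=blob(W,(.545,.385),.16,.045,.062); print('housing',cv2.minAreaRect((H[:,:2]*1000).astype(np.float32)))
g=cv2.cvtColor(a0['pixels'],cv2.COLOR_RGB2GRAY)
ci=cv2.HoughCircles(cv2.resize(g[200:330,60:190],None,fx=4,fy=4,interpolation=2),3,1,200,param1=80,param2=20,minRadius=115,maxRadius=145)
u,v,r=ci[0,0]/4; print('hough',u+60,v+200,r,W[int(v+200),int(u+60)])
B=b['pixels'][200:330,340:470]
save(dict(pixels=np.hstack([cv2.resize(B,(400,400),interpolation=2),cv2.resize(b['pixels'][180:310,190:320],(400,400))])),'g5.png')
print(bot.read_state()['tcp_pos'])
```

```text
top SW 109 [ 692.2 -135.3   10.8] 0.05481804592871011
side SW 167 [ 688.8 -135.8   11.9] 0.05206105857922334
pan top (514.3159790039062, 388.1324462890625) (119.09146881103516, 120.89641571044922) 3267
housing ((544.5859985351562, 384.2880859375), (179.94671630859375, 250.70587158203125), 85.76521301269531)
hough 118.375 264.875 34.2 [0.51685899 0.38930929 0.07354877]
[4.74016714e-01 1.09668580e-04 1.26209630e-01]
```

View pics/g5.png

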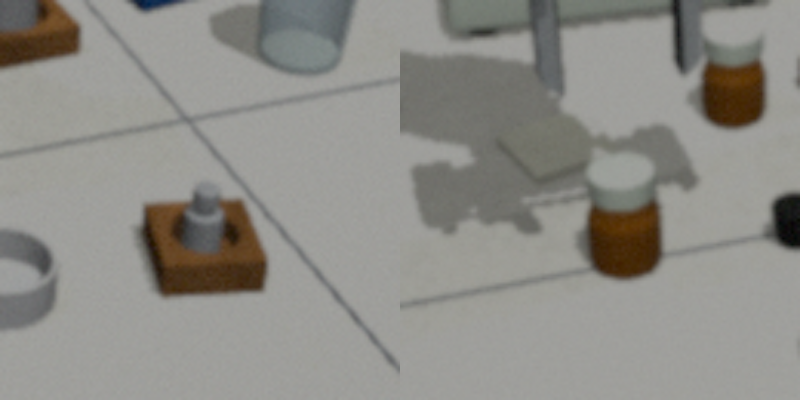

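The small weight stands upright in the narrow recess, with its top at 52–55 mm (expected 52). Jar 1 is upright at (620,215) in the right crop, below the open fingers.

jog_arm(
  commands=[
    {"slide": [0.1,-0.2,2],"twist": [0,0,0],"hand": 0.7},
    {"slide": [0,0,3],"twist": [0,0,0],"hand": 0.7},
    {"slide": [0,0,3],"twist": [0,0,0],"hand": 0.7},
    {"slide": [0,0,1],"twist": [0,0,0],"hand": 0.7},
    {"slide": [0,0,0],"twist": [0,0,0],"hand": 0.7},
    {"slide": [0,0,0],"twist": [0,0,0],"hand": 0.35},
    {"slide": [0,0,0],"twist": [0,0,0],"hand": 0.35},
    {"slide": [0,0,0],"twist": [0,0,0],"hand": 0.35},
    {"slide": [0,0,0],"twist": [0,0,0],"hand": 0.35},
    {"slide": [0,0,0],"twist": [0,0,0],"hand": 0.35},
  ],
  squeeze=12,
)

```text
t: 16.55
tcp_pos: [0.4709, 0.0023, 0.0368]
orientation: [0.707, 0.707, 0.001, 0.001]
force: [1.0, 0.4, 6.7]
gripper_width: 0.0397
grasp_force: 11.4
```

jog_arm(
  commands=[
    {"slide": [0,0,-0.3],"twist": [0,0,0],"hand": 0.35},
    {"slide": [0,0,-1.2],"twist": [0,0,0],"hand": 0.35},
    {"slide": [0,0,-2.5],"twist": [0,0,0],"hand": 0.35},
    {"slide": [0,0,-3],"twist": [0,0,0],"hand": 0.35},
    {"slide": [-1.5,0.2,-2],"twist": [0,0,0],"hand": 0.35},
    {"slide": [-3.5,0.5,0],"twist": [0,0,0],"hand": 0.35},
    {"slide": [-4.5,0.5,0],"twist": [0,0,0],"hand": 0.35},
    {"slide": [-4.5,0.5,0],"twist": [0,0,0],"hand": 0.35},
    {"slide": [-4.5,0.5,0],"twist": [0,0,0],"hand": 0.35},
    {"slide": [-4.5,0.5,0],"twist": [0,0,0],"hand": 0.35},
  ],
)

```text
t: 17.55
tcp_pos: [0.4962, -0.2291, 0.1258]
orientation: [0.707, 0.707, -0.0, -0.001]
force: [1.1, -0.3, -1.9]
gripper_width: 0.0399
grasp_force: 11.3
```

jog_arm(
  commands=[
    {"slide": [-4.5,0.5,0],"twist": [0,0,0],"hand": 0.35},
    {"slide": [-4.5,0.5,0],"twist": [0,0,0],"hand": 0.35},
    {"slide": [-3.5,0.5,0],"twist": [0,0,0],"hand": 0.35},
    {"slide": [-2.5,0,1],"twist": [0,0,0],"hand": 0.35},
    {"slide": [0,0,2],"twist": [0,0,0],"hand": 0.35},
    {"slide": [0,0,1.5],"twist": [0,0,0],"hand": 0.35},
    {"slide": [0,0,0],"twist": [0,0,0],"hand": 0.35},
    {"slide": [0,0,0],"twist": [0,0,0],"hand": 0.35},
  ],
)

```text
t: 18.35
tcp_pos: [0.512, -0.3764, 0.0807]
orientation: [0.707, 0.708, 0.0, -0.001]
force: [-0.3, -0.3, -1.5]
gripper_width: 0.0398
grasp_force: 11.3
```

Run:
```python
from h import *
a=bot.camera('top');b=bot.camera('side')
save(dict(pixels=np.hstack([cv2.resize(a['pixels'][180:310,460:590],(400,400)),cv2.resize(b['pixels'][300:470,310:480],(400,400),interpolation=2)])),'g6.png')
print(bot.read_state()['tcp_pos'])
```

```text
[ 0.51264604 -0.37733647  0.0817545 ]
```

View pics/g6.png

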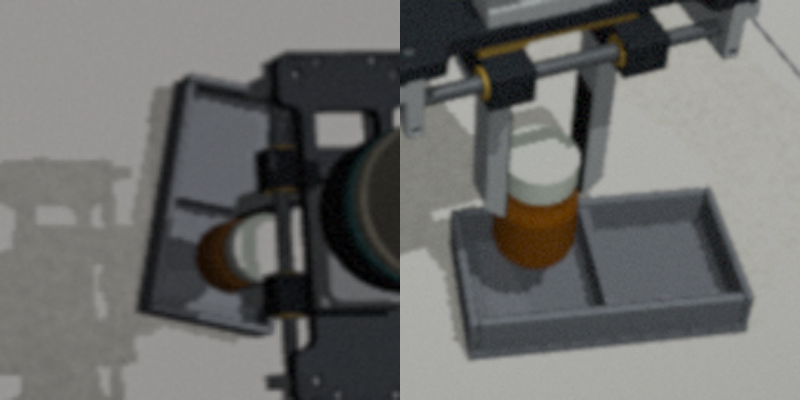

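Jar 1 hangs upright above the bay nearer the robot. I'm lowering it.

jog_arm(
  commands=[
    {"slide": [-0.1,0,1.5],"twist": [0,0,0],"hand": 0.35},
    {"slide": [0,0,1.2],"twist": [0,0,0],"hand": 0.35},
    {"slide": [0,0,0.6],"twist": [0,0,0],"hand": 0.35},
    {"slide": [0,0,0.2],"twist": [0,0,0],"hand": 0.35},
    {"slide": [0,0,0.1],"twist": [0,0,0],"hand": 0.35},
    {"slide": [0,0,0.1],"twist": [0,0,0],"hand": 0.35},
    {"slide": [0,0,0],"twist": [0,0,0],"hand": 0.35},
    {"slide": [0,0,0],"twist": [0,0,0],"hand": 0.35},
  ],
)

```text
t: 19.25
tcp_pos: [0.5121, -0.379, 0.0443]
orientation: [0.707, 0.707, 0.0, 0.0]
force: [-0.7, 0.3, -1.7]
gripper_width: 0.0396
grasp_force: 11.3
```

jog_arm(
  commands=[
    {"slide": [0,0,0.1],"twist": [0,0,0],"hand": 0.35},
    {"slide": [0,0,0.1],"twist": [0,0,0],"hand": 0.35},
    {"slide": [0,0,0.05],"twist": [0,0,0],"hand": 0.35},
    {"slide": [0,0,0],"twist": [0,0,0],"hand": 0.35},
    {"slide": [0,0,0],"twist": [0,0,0],"hand": 0.35},
  ],
)

```text
t: 19.75
tcp_pos: [0.512, -0.3789, 0.0419]
orientation: [0.707, 0.707, 0.0, 0.0]
force: [-1.8, 1.5, 3.3]
gripper_width: 0.04
grasp_force: 11.5
```

jog_arm(
  commands=[
    {"slide": [0,0,0],"twist": [0,0,0],"hand": 0.5},
    {"slide": [0,0,0],"twist": [0,0,0],"hand": 0.6},
    {"slide": [0,0,0],"twist": [0,0,0],"hand": 0.6},
    {"slide": [0,0,-1],"twist": [0,0,0],"hand": 0.6},
    {"slide": [0,0,-2],"twist": [0,0,0],"hand": 0.6},
    {"slide": [0,0,-3],"twist": [0,0,0],"hand": 0.6},
    {"slide": [0,0,-3],"twist": [0,0,0],"hand": 0.6},
    {"slide": [3,0,0],"twist": [0,0,0],"hand": 0.7},
    {"slide": [4.8,0.7,0],"twist": [0,0,0],"hand": 0.7},
    {"slide": [4.8,0.7,0],"twist": [0,0,0],"hand": 0.7},
  ],
)

```text
t: 20.75
tcp_pos: [0.526, -0.2524, 0.1325]
orientation: [0.708, 0.706, 0.0, 0.001]
force: [0.3, -0.1, 0.2]
gripper_width: 0.0658
grasp_force: 0.0
```

jog_arm(
  commands=[
    {"slide": [4.8,0.7,0],"twist": [0,0,0],"hand": 0.7},
    {"slide": [4.8,0.7,0],"twist": [0,0,0],"hand": 0.7},
    {"slide": [4.8,0.7,0],"twist": [0,0,0],"hand": 0.7},
    {"slide": [4.8,0.7,0],"twist": [0,0,0],"hand": 0.7},
    {"slide": [4.8,0.7,0],"twist": [0,0,0],"hand": 0.7},
    {"slide": [4.8,0.7,0],"twist": [0,0,0],"hand": 0.7},
    {"slide": [4.8,0.7,0],"twist": [0,0,0],"hand": 0.7},
    {"slide": [4,0.7,0],"twist": [0,0,0],"hand": 0.7},
    {"slide": [1.9,0,0],"twist": [0,0,0],"hand": 0.7},
    {"slide": [0,0,0],"twist": [0,0,0],"hand": 0.7},
  ],
)

```text
t: 21.75
tcp_pos: [0.5817, 0.1469, 0.1317]
orientation: [0.705, 0.709, 0.001, -0.001]
force: [-0.2, -0.4, -0.3]
gripper_width: 0.0658
grasp_force: 0.0
```

jog_arm(
  commands=[
    {"slide": [0,0,0],"twist": [0,0,0],"hand": 0.7},
  ],
)

```text
t: 21.85
tcp_pos: [0.5819, 0.1411, 0.1319]
orientation: [0.707, 0.707, -0.0, 0.0]
force: [0.2, -1.0, -0.1]
gripper_width: 0.0659
grasp_force: 0.0
```

Run:
```python
from h import *
a=bot.camera('top');b=bot.camera('side')
for p,q in((a,'top'),(b,'side')):
    W=cloud(p)
    for n,xy in(('placed',(.513,-.3785)),('jar2',(.582,.1425))):
        P=blob(W,xy,.035,.055,.095); print(q,n,len(P),circ(P) if len(P)>5 else '',np.percentile(P[:,2],95) if len(P)>5 else '')
save(dict(pixels=np.hstack([cv2.resize(a['pixels'][180:310,460:590],(400,400)),cv2.resize(b['pixels'][100:270,210:380],(400,400),interpolation=2)])),'g7.png')
print(bot.read_state()['tcp_pos'])
```

```text
top placed 418 [ 513.6 -378.2   20.5] 0.07368582494392316
top jar2 121 [584.6 135.9  17.5] 0.06883907137523526
side placed 901 [ 511.1 -379.7   20.7] 0.07060279656737994
side jar2 196 [579.  143.5  21.1] 0.06629941008857981
[0.58208616 0.13955422 0.13188703]
```

View pics/g7.png

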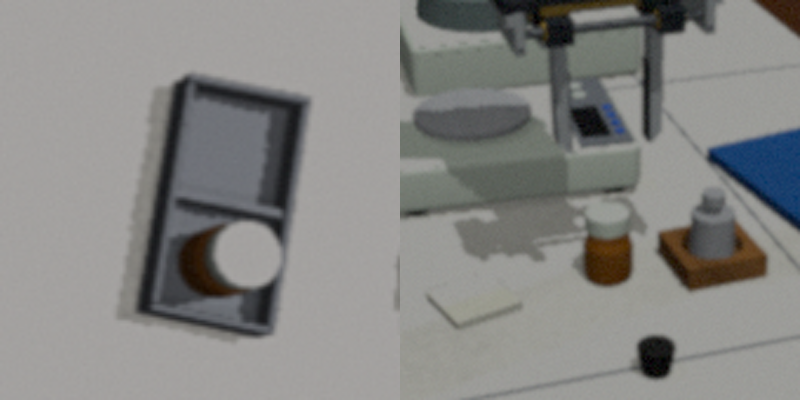

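Jar 1 stands upright in its bay, with its top at about 71 mm (expected 70). Jar 2 is at right-crop (608,245) below the open fingers, and the large weight is still upright in its nest.

jog_arm(
  commands=[
    {"slide": [0.1,0,2.6],"twist": [0,0,0],"hand": 0.7},
    {"slide": [0,0,3],"twist": [0,0,0],"hand": 0.7},
    {"slide": [0,0,3],"twist": [0,0,0],"hand": 0.7},
    {"slide": [0,0,1],"twist": [0,0,0],"hand": 0.7},
    {"slide": [0,0,0],"twist": [0,0,0],"hand": 0.7},
    {"slide": [0,0,0],"twist": [0,0,0],"hand": 0.35},
    {"slide": [0,0,0],"twist": [0,0,0],"hand": 0.35},
    {"slide": [0,0,0],"twist": [0,0,0],"hand": 0.35},
    {"slide": [0,0,0],"twist": [0,0,0],"hand": 0.35},
    {"slide": [0,0,0],"twist": [0,0,0],"hand": 0.35},
  ],
  squeeze=12,
)

```text
t: 22.95
tcp_pos: [0.5823, 0.1434, 0.0365]
orientation: [0.707, 0.707, 0.001, 0.0]
force: [-1.2, 0.1, 6.3]
gripper_width: 0.0399
grasp_force: 11.3
```

jog_arm(
  commands=[
    {"slide": [0,0,-0.3],"twist": [0,0,0],"hand": 0.35},
    {"slide": [0,0,-1.2],"twist": [0,0,0],"hand": 0.35},
    {"slide": [0,0,-2.5],"twist": [0,0,0],"hand": 0.35},
    {"slide": [0,0,-3],"twist": [0,0,0],"hand": 0.35},
    {"slide": [-1.5,0,-2],"twist": [0,0,0],"hand": 0.35},
    {"slide": [-3.5,0,0],"twist": [0,0,0],"hand": 0.35},
    {"slide": [-4.6,0,0],"twist": [0,0,0],"hand": 0.35},
    {"slide": [-4.6,0,0],"twist": [0,0,0],"hand": 0.35},
    {"slide": [-4.6,0,0],"twist": [0,0,0],"hand": 0.35},
    {"slide": [-4.6,0,0],"twist": [0,0,0],"hand": 0.35},
  ],
)

```text
t: 23.95
tcp_pos: [0.5818, -0.0925, 0.1262]
orientation: [0.707, 0.707, 0.0, 0.0]
force: [0.2, -0.1, -0.8]
gripper_width: 0.04
grasp_force: 10.9
```

jog_arm(
  commands=[
    {"slide": [-4.6,0,0],"twist": [0,0,0],"hand": 0.35},
    {"slide": [-4.6,0,0],"twist": [0,0,0],"hand": 0.35},
    {"slide": [-4.6,0,0],"twist": [0,0,0],"hand": 0.35},
    {"slide": [-4.6,0,0],"twist": [0,0,0],"hand": 0.35},
    {"slide": [-4.6,0,0],"twist": [0,0,0],"hand": 0.35},
    {"slide": [-4,0,0],"twist": [0,0,0],"hand": 0.35},
    {"slide": [-3,0,0],"twist": [0,0,0],"hand": 0.35},
    {"slide": [-0.4,0,0],"twist": [0,0,0],"hand": 0.35},
    {"slide": [0,0,0],"twist": [0,0,0],"hand": 0.35},
    {"slide": [0,0,0],"twist": [0,0,0],"hand": 0.35},
  ],
)

```text
t: 24.95
tcp_pos: [0.5824, -0.3925, 0.1254]
orientation: [0.707, 0.708, 0.001, -0.001]
force: [-0.1, -0.5, -1.5]
gripper_width: 0.0398
grasp_force: 10.9
```

jog_arm(
  commands=[
    {"slide": [-0.1,0.1,2],"twist": [0,0,0],"hand": 0.35},
    {"slide": [0,0,2.5],"twist": [0,0,0],"hand": 0.35},
    {"slide": [0,0,1.8],"twist": [0,0,0],"hand": 0.35},
    {"slide": [0,0,1],"twist": [0,0,0],"hand": 0.35},
    {"slide": [0,0,0.5],"twist": [0,0,0],"hand": 0.35},
    {"slide": [0,0,0.2],"twist": [0,0,0],"hand": 0.35},
    {"slide": [0,0,0.1],"twist": [0,0,0],"hand": 0.35},
    {"slide": [0,0,0],"twist": [0,0,0],"hand": 0.35},
    {"slide": [0,0,0],"twist": [0,0,0],"hand": 0.35},
  ],
)

```text
t: 25.85
tcp_pos: [0.5833, -0.3962, 0.0452]
orientation: [0.707, 0.707, 0.0, 0.001]
force: [-0.2, 0.6, -0.1]
gripper_width: 0.04
grasp_force: 10.9
```

jog_arm(
  commands=[
    {"slide": [0,0,0.1],"twist": [0,0,0],"hand": 0.35},
    {"slide": [0,0,0.1],"twist": [0,0,0],"hand": 0.35},
    {"slide": [0,0,0.1],"twist": [0,0,0],"hand": 0.35},
    {"slide": [0,0,0.05],"twist": [0,0,0],"hand": 0.35},
    {"slide": [0,0,0],"twist": [0,0,0],"hand": 0.35},
    {"slide": [0,0,0],"twist": [0,0,0],"hand": 0.35},
  ],
)

```text
t: 26.45
tcp_pos: [0.5829, -0.3959, 0.0415]
orientation: [0.707, 0.707, 0.0, 0.0]
force: [-1.8, 1.0, 5.0]
gripper_width: 0.0397
grasp_force: 11.3
```

jog_arm(
  commands=[
    {"slide": [0,0,0],"twist": [0,0,0],"hand": 0.5},
    {"slide": [0,0,0],"twist": [0,0,0],"hand": 0.56},
    {"slide": [0,0,0],"twist": [0,0,0],"hand": 0.56},
    {"slide": [0,0,-1],"twist": [0,0,0],"hand": 0.56},
    {"slide": [0,0,-2],"twist": [0,0,0],"hand": 0.56},
    {"slide": [0,0,-3],"twist": [0,0,0],"hand": 0.56},
    {"slide": [0,0,-3],"twist": [0,0,0],"hand": 0.56},
    {"slide": [3,0,0],"twist": [0,0,0],"hand": 0.56},
    {"slide": [4.6,-0.2,0],"twist": [0,0,0],"hand": 0.85},
    {"slide": [4.6,-0.2,0],"twist": [0,0,0],"hand": 0.85},
  ],
)

```text
t: 27.45
tcp_pos: [0.5789, -0.2733, 0.1319]
orientation: [0.708, 0.706, 0.0, 0.001]
force: [0.7, 1.1, -0.5]
gripper_width: 0.0647
grasp_force: 0.0
```

jog_arm(
  commands=[
    {"slide": [4.6,-0.2,0],"twist": [0,0,0],"hand": 0.85},
    {"slide": [4.6,-0.2,0],"twist": [0,0,0],"hand": 0.85},
    {"slide": [4,-0.1,0],"twist": [0,0,0],"hand": 0.85},
    {"slide": [1.5,0,0],"twist": [0,0,0],"hand": 0.85},
    {"slide": [0,0,0],"twist": [0,0,0],"hand": 0.85},
    {"slide": [0,0,0],"twist": [0,0,0],"hand": 0.85},
  ],
)

```text
t: 28.05
tcp_pos: [0.5742, -0.129, 0.1315]
orientation: [0.708, 0.707, -0.0, 0.001]
force: [-0.3, 0.0, -0.2]
gripper_width: 0.0797
grasp_force: 0.0
```

Run:
```python
from h import *
a=bot.camera('top');b=bot.camera('side')
for p,q in((a,'top'),(b,'side')):
    W=cloud(p)
    for n,xy,z0 in(('placed',(.583,-.3945),.055),('jar1',(.513,-.3785),.055),('dish',(.574,-.127),.015)):
        P=blob(W,xy,.036,z0,z0+.035); print(q,n,len(P),circ(P) if len(P)>5 else '',np.percentile(P[:,2],95) if len(P)>5 else '')
save(dict(pixels=np.hstack([cv2.resize(b['pixels'][340:470,330:460],(400,400)),cv2.resize(b['pixels'][210:340,280:410],(400,400),interpolation=2)])),'g8.png')
print(bot.read_state()['tcp_pos'])
```

```text
top placed 429 [ 584.6 -394.7   20.9] 0.07401882256286536
top jar1 417 [ 513.3 -378.3   20.5] 0.0736494049691786
top dish 0  
side placed 870 [ 581.5 -394.7   20.8] 0.07055668511630263
side jar1 900 [ 510.9 -379.7   21.2] 0.07051641727767737
side dish 445 [ 571.4 -126.8   31.3] 0.02671985083882078
[ 0.57390207 -0.12998241  0.13124836]
```

View pics/g8.png

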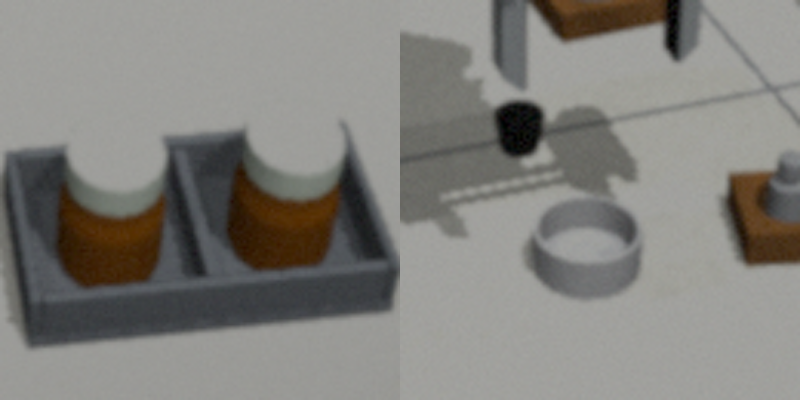

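Both jars stand upright, one in each bay. The dish is at right-crop (587,245), mouth up. I'm descending onto it.

jog_arm(
  commands=[
    {"slide": [0.2,0,4],"twist": [0,0,0],"hand": 0.85},
    {"slide": [0,0,4],"twist": [0,0,0],"hand": 0.85},
    {"slide": [0,0,3],"twist": [0,0,0],"hand": 0.85},
    {"slide": [0,0,1.2],"twist": [0,0,0],"hand": 0.85},
    {"slide": [0,0,0],"twist": [0,0,0],"hand": 0.85},
    {"slide": [0,0,0],"twist": [0,0,0],"hand": 0.58},
    {"slide": [0,0,0],"twist": [0,0,0],"hand": 0.58},
    {"slide": [0,0,0],"twist": [0,0,0],"hand": 0.58},
    {"slide": [0,0,0],"twist": [0,0,0],"hand": 0.58},
    {"slide": [0,0,0],"twist": [0,0,0],"hand": 0.58},
  ],
  squeeze=8,
)

```text
t: 29.15
tcp_pos: [0.5751, -0.1252, 0.0105]
orientation: [0.707, 0.707, 0.001, 0.001]
force: [-0.6, 0.2, 6.5]
gripper_width: 0.0605
grasp_force: 8.0
```

jog_arm(
  commands=[
    {"slide": [0,0,-0.3],"twist": [0,0,0],"hand": 0.58},
    {"slide": [0,0,-1.2],"twist": [0,0,0],"hand": 0.58},
    {"slide": [0,0,-2.5],"twist": [0,0,0],"hand": 0.58},
    {"slide": [0,0,-4],"twist": [0,0,0],"hand": 0.58},
    {"slide": [0,0,-4],"twist": [0,0,0],"hand": 0.58},
    {"slide": [2,0,-1],"twist": [0,0,0],"hand": 0.58},
    {"slide": [4,-0.5,0],"twist": [0,0,0],"hand": 0.58},
    {"slide": [4.6,-0.6,0],"twist": [0,0,0],"hand": 0.58},
    {"slide": [4.6,-0.6,0],"twist": [0,0,0],"hand": 0.58},
    {"slide": [4.6,-0.6,0],"twist": [0,0,0],"hand": 0.58},
  ],
)

```text
t: 30.15
tcp_pos: [0.5504, 0.075, 0.1399]
orientation: [0.707, 0.707, 0.0, 0.0]
force: [0.3, -0.9, -0.1]
gripper_width: 0.0604
grasp_force: 8.0
```

jog_arm(
  commands=[
    {"slide": [4.6,-0.6,0],"twist": [0,0,0],"hand": 0.58},
    {"slide": [4.6,-0.6,0],"twist": [0,0,0],"hand": 0.58},
    {"slide": [4.6,-0.6,0],"twist": [0,0,0],"hand": 0.58},
    {"slide": [4.6,-0.6,0],"twist": [0,0,0],"hand": 0.58},
    {"slide": [4.6,-0.6,0],"twist": [0,0,0],"hand": 0.58},
    {"slide": [4.6,-0.6,0],"twist": [0,0,0],"hand": 0.58},
    {"slide": [3,-0.2,0],"twist": [0,0,0],"hand": 0.58},
    {"slide": [1,0,0],"twist": [0,0,0],"hand": 0.58},
    {"slide": [0,0,0],"twist": [0,0,0],"hand": 0.58},
    {"slide": [0,0,0],"twist": [0,0,0],"hand": 0.58},
  ],
)

```text
t: 31.15
tcp_pos: [0.5136, 0.3866, 0.1392]
orientation: [0.708, 0.706, -0.001, 0.001]
force: [0.5, 0.2, -0.2]
gripper_width: 0.0602
grasp_force: 8.0
```

Run:
```python
from h import *
b=bot.camera('side')
W=cloud(b); t=bot.read_state()['tcp_pos']; print(t,bot.read_state()['gripper_width'])
P=blob(W,t[:2],.036,.115,.15); print(circ(P),len(P))
save(dict(pixels=cv2.resize(b['pixels'][80:210,180:310],(400,400))),'g9.png')
```

```text
[0.51385257 0.38619364 0.13929751] 0.06059407751664413
[513.5 382.2  34.6] 376
```

View pics/g9.png

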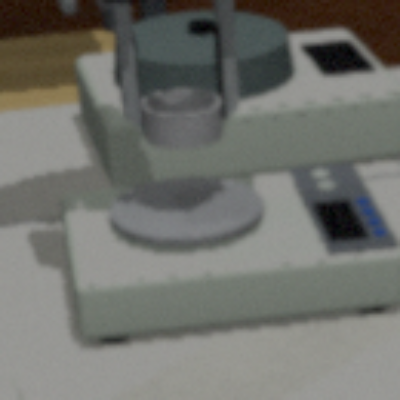

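The dish hangs level above the open balance's pan, and the shielded balance behind it is clear.

jog_arm(
  commands=[
    {"slide": [0.1,0,1.5],"twist": [0,0,0],"hand": 0.58},
    {"slide": [0,0,2],"twist": [0,0,0],"hand": 0.58},
    {"slide": [0,0,1.2],"twist": [0,0,0],"hand": 0.58},
    {"slide": [0,0,0.6],"twist": [0,0,0],"hand": 0.58},
    {"slide": [0,0,0.2],"twist": [0,0,0],"hand": 0.58},
    {"slide": [0,0,0.1],"twist": [0,0,0],"hand": 0.58},
    {"slide": [0,0,0],"twist": [0,0,0],"hand": 0.58},
    {"slide": [0,0,0],"twist": [0,0,0],"hand": 0.58},
  ],
)

```text
t: 32.0
tcp_pos: [0.5133, 0.3905, 0.0836]
orientation: [0.707, 0.707, 0.001, 0.0]
force: [-0.5, -1.1, -1.0]
gripper_width: 0.0609
grasp_force: 8.0
```

jog_arm(
  commands=[
    {"slide": [-0.2,0,0],"twist": [0,0,0],"hand": 0.58},
    {"slide": [0,0,0.1],"twist": [0,0,0],"hand": 0.58},
    {"slide": [0,0,0.1],"twist": [0,0,0],"hand": 0.58},
    {"slide": [0,0,0.05],"twist": [0,0,0],"hand": 0.58},
    {"slide": [0,0,0],"twist": [0,0,0],"hand": 0.58},
    {"slide": [0,0,0],"twist": [0,0,0],"hand": 0.58},
  ],
)

```text
t: 32.6
tcp_pos: [0.5129, 0.3882, 0.0806]
orientation: [0.707, 0.707, 0.0, -0.0]
force: [-0.2, -0.1, 1.5]
gripper_width: 0.0607
grasp_force: 8.0
```

jog_arm(
  commands=[
    {"slide": [0,0,0.05],"twist": [0,0,0],"hand": 0.58},
    {"slide": [0,0,0],"twist": [0,0,0],"hand": 0.58},
    {"slide": [0,0,0],"twist": [0,0,0],"hand": 0.58},
  ],
)

```text
t: 32.9
tcp_pos: [0.5129, 0.3882, 0.0805]
orientation: [0.707, 0.707, 0.0, -0.0]
force: [-2.1, 0.1, 5.0]
gripper_width: 0.0604
grasp_force: 8.0
```

Contact made. I'm releasing the dish, rising, and backing off toward the robot's clear side.

jog_arm(
  commands=[
    {"slide": [0,0,0],"twist": [0,0,0],"hand": 0.72},
    {"slide": [0,0,0],"twist": [0,0,0],"hand": 0.82},
    {"slide": [0,0,0],"twist": [0,0,0],"hand": 0.82},
    {"slide": [0,0,-1],"twist": [0,0,0],"hand": 0.82},
    {"slide": [0,0,-2],"twist": [0,0,0],"hand": 0.82},
    {"slide": [0,0,-4],"twist": [0,0,0],"hand": 0.82},
    {"slide": [0,0,-4],"twist": [0,0,0],"hand": 0.82},
    {"slide": [0,0,-4],"twist": [0,0,0],"hand": 0.82},
    {"slide": [0,-2,0],"twist": [0,0,0],"hand": 0.82},
    {"slide": [-2,-4,0],"twist": [0,0,0],"hand": 0.82},
  ],
)

```text
t: 33.9
tcp_pos: [0.4553, 0.3705, 0.2319]
orientation: [0.707, 0.707, 0.003, 0.001]
force: [-1.3, -0.5, -0.6]
gripper_width: 0.0773
grasp_force: 0.0
```

jog_arm(
  commands=[
    {"slide": [-2.5,-4,0],"twist": [0,0,0],"hand": 0.82},
    {"slide": [-4.5,-1.5,0],"twist": [0,0,0],"hand": 0.82},
    {"slide": [-4.5,0,0],"twist": [0,0,0],"hand": 0.82},
    {"slide": [-4.5,0,0],"twist": [0,0,0],"hand": 0.82},
    {"slide": [-4,0,0],"twist": [0,0,0],"hand": 0.82},
    {"slide": [-2,0,0],"twist": [0,0,0],"hand": 0.82},
    {"slide": [0,0,0],"twist": [0,0,0],"hand": 0.82},
    {"slide": [0,0,0],"twist": [0,0,0],"hand": 0.82},
  ],
)

```text
t: 34.7
tcp_pos: [0.3984, 0.1488, 0.2306]
orientation: [0.707, 0.707, 0.001, -0.0]
force: [0.5, 0.3, -1.5]
gripper_width: 0.0773
grasp_force: 0.0
```

Run:
```python
from h import *
a=bot.camera('top');b=bot.camera('side')
for p,q in((a,'top'),(b,'side')):
    W=cloud(p)
    P=blob(W,(.513,.387),.04,.082,.12); print(q,'dish',len(P),circ(P) if len(P)>5 else '',np.percentile(P[:,2],95) if len(P)>5 else '')
save(a,'end_top.png');save(b,'end_side.png')
s=bot.read_state(); print(s['t'],s['tcp_pos'],s['dq'].round(3) if hasattr(s['dq'],'round') else s['dq'])
```

```text
top dish 353 [514.5 385.5  31.2] 0.09829259348038806
side dish 266 [513.4 384.5  32.9] 0.09511818478744849
34.8 [0.39813806 0.14970602 0.23015528] [-0.006  0.006 -0.     0.003  0.003 -0.001  0.   ]
```

View pics/end_top.png

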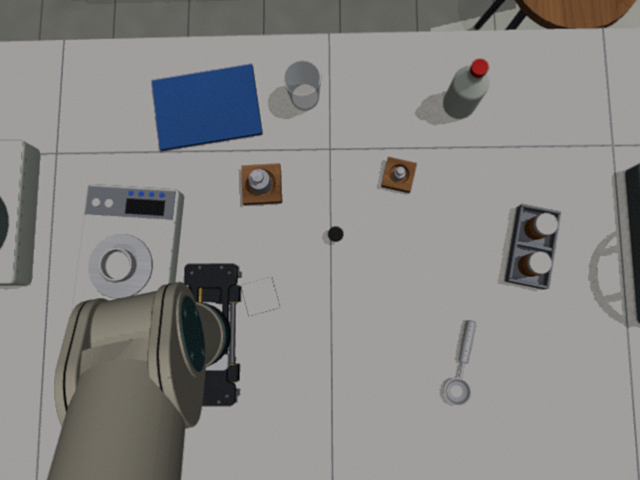

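View pics/end_side.png

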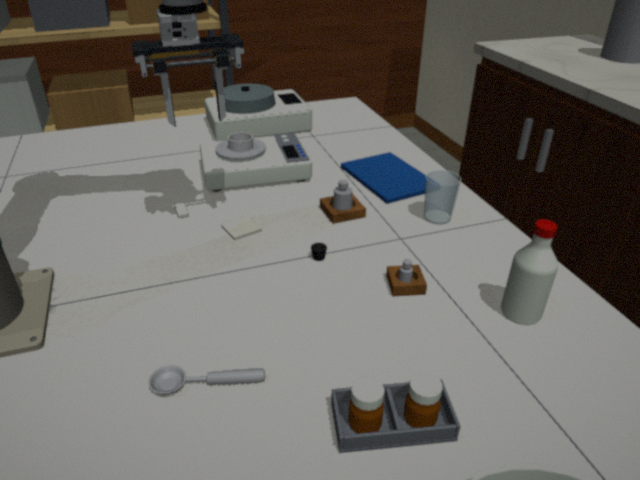

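Both final views show everything in place. The weights stand in their nests at (261,182) and (399,173) in the top view, and the jars are in the two bays at (540,225) and (534,264). The dish is on the pan at (118,264), measured about 2 mm from the pan's centre. The gripper is clear of everything.

```bash
python3 -c "
from bench import bot
print(bot.job_done())"
```

```text
the job is handed in; nothing more can be done
None
```

I handed the job in at about 35 s: both weights are in their nests, one jar is in each tray bay, and the dish is on the open balance's pan about 2 mm off centre. Everything is upright and let go.

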